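# Find the dragging feeder lane with a feeler gauge

## Task

One of the three lanes of the strip feeder still presses on the strip; the other two hold-downs have gone slack. Slide the feeler gauge's blade, flat on the lane floor, under the hold-downs to find the lane where it clearly drags, and leave the gauge there, pushed home until its shoulder meets the feeder, standing free of the gripper. Do not disturb the bin, the screwdriver or the jar.

Things in the scene. Friction and masses are not known exactly. Their poses are not given: they have to be found in the camera images.
- feeder: Strip feeder fixed to the bench. Origin on the bench surface; +x is the way a blade slides into the lanes, z up. Grey base 12 mm thick, x -75 to +65, y -98 to +98 mm; its top is the lane floor. Open apron without walls at x < 0. Three lanes from x 0 to 60 mm, 28 mm wide, between aluminium walls 14 mm high; a blue hold-down head over each lane (top with thumb screw 78 mm above the bench).
- lane_mid (a point): Mouth of the middle lane (feeder y = 0), on the lane floor, in its centre line, at the gate's face (feeder x = 0). Axes as the feeder's: x points into the lane.
- lane_right (a point): Mouth of the lane at feeder y = -56 mm, likewise.
- lane_left (a point): Mouth of the lane at feeder y = +56 mm, likewise.
- shoe_mid (a point): Lowest point of the middle lane's empty brass shoe, 31 mm inside the mouth and 4 mm above the lane floor: a round bar across the lane, radius 24 mm, sprung downward; a 6 mm blade lifts it. All lanes look alike, but one shoe presses with about 5 N, so once the nose is over 20 mm inside the blade drags by 2 to 12 N and is pushed down; the others press under 1 N. Which is firm varies.
- gauge_grip (a point): Centre of the upright orange grip of the loose feeler gauge (about 120 g), 38 mm above its underside; grip 24 mm (x) by 14 mm (y), from 6 to 62 mm up. Axes: x along the blade to its nose, z up. Steel blade flat underneath, 20 wide, 6 thick, from 14 mm behind to 92 mm ahead of this point. A cross shoulder 40 mm wide, its front face 42 mm ahead, meets the gate when home. Starts flat on the bench.
- gauge_tip (a point): Foremost point of the gauge's round nose (radius 10 mm), half-way through the 6 mm blade, 92 mm ahead of the grip's centre and 35 mm below it; 50 mm inside the lane when the gauge is home.
- bin_center (a point): Centre of a loose open blue parts bin 100 x 140 x 50 mm. Leave it alone.
- driver_grip (a point): Handle of a loose screwdriver lying on the bench. Leave it alone.
- jar_center (a point): Centre of a loose jar, 56 mm in diameter and 60 mm high. Leave it alone.
Things that resemble listed ones, but are neither listed nor needed, are in the scene too. There is more than one size of the part that bears gauge_grip; the job needs the larger.

How it is judged:
At the end, for the whole second after the job is handed in: The gauge rests still, upright (within 0.1 rad), its nose 44 to 56 mm inside a lane at lane-floor height, with its shoulder within 6 mm of the gate, and the shoe of that lane presses on it firmly (the contact forces on the gauge exceed 5 N, far more than its weight: only the dragging lane does so) (x of gauge_tip in the frame of feeder between 0.044 and 0.056 m and y of gauge_tip in the frame of feeder between -0.065 and 0.065 m and z of gauge_tip in the frame of feeder between 0.011 and 0.02 m and angle between gauge_grip's own z axis and vertical below 0.1 rad and contact force between gauge and anything else above 5 N and linear speed of gauge below 0.02 m/s); the robot touches nothing.
It fails at once if the bin was moved by more than 40 mm (distance of bin_center from where it was at the start of the episode above 0.04 m).
It fails at once if the screwdriver was moved by more than 40 mm (distance of driver_grip from where it was at the start of the episode above 0.04 m).
It fails at once if the jar was moved by more than 40 mm (distance of jar_center from where it was at the start of the episode above 0.04 m).
It also fails if it takes over 54 s, if anything falls off the work surface, if the arm or the gripper's body presses on something with over 40 N, if the wrist force passes 120 N, or if a joint passes its speed limit or range.

## Robot

A 7-joint arm with a two-finger parallel gripper is mounted at the origin on the work surface. World frame = base frame: x ahead of the robot, y to its left, z up, the work surface at z = 0. Lengths are in m, angles in rad, forces in N, time in s.
With the tool pointing down it reaches from about 0.425 to 0.95 m from the base axis. Payload 4.7 kg.
Tool frame: the origin (TCP) lies between the finger pads; the fingertips stand 25 mm ahead of it and the grasp point (between the pads) lies 6 mm ahead of it; x points along the fingers, z is the direction in which the jaws open and shut, and the axes are right-handed (so a half turn about x gives the same grasp; the last joint's range is limited). The gripper opens to 85 mm and grips with 20 to 120 N. Pads are 22 mm wide; open, the fingers measure 114 mm over their backs; the gripper's body (76 mm by 85 mm) begins 54 mm behind the grasp point. The pads swing forward as they close: fully open they stand 13 mm farther back than shut.
Start: joints at [1.187, 0.469, -0.049, 1.532, 0.024, 1.141, -0.082], TCP at [0.235, -0.633, 0.256] pointing down, gripper open.
Joint ranges: [-2.59, 2.59], [-0.33, 1.99], [-1.39, 1.29], [0.1, 2.45], [-1.04, 4.18], [0.21, 1.99], [-2.66, 2.66]. Speed limits (rad/s): [2.57, 2.57, 3.14, 3.14, 3.14, 3.14, 3.14].

## Interface

Orientations are given as a 3x3 rotation matrix whose columns are the frame's x, y, z axes.
In Python, from rig import * gives the robot as it stands. Calls block until the motion is done:
- movep(position, orientation): joint-space move of the TCP to a pose.
- move_l(position, attitude=None, feed=0.15, until_force=None): straight line of the TCP; attitude=None keeps the orientation; feed is the mean speed in m/s. With until_force (N) it stops when the force on the tool has changed by that much, and returns True; else False.
- move_joints(angles): joint-space move.
- command_gripper(opening, newtons=None): finger opening in m; newtons is the grip in N (None keeps the last); returns when the fingers have stopped.
- sleep(seconds).
- inverse_kinematics(position, orientation): joint angles nearest the present ones, or None.
- sense(): the state.
- camera(name): name is "scene" or "top" or "wrist"; returns (picture, depth): 420x560x3 uint8, red, green, blue; 420x560 float32, m along the optical axis (not along the pixel's ray), 0 where there is no reading.
- camera_params(name): a dict with "K" (3x3 intrinsics, pixels), "dist" ([k1, k2, p1, p2, k3] as OpenCV has them; the pictures are not rectified), "position" and "rotation" of the camera in the world; the wrist camera has in their place "tool_from_camera" (4x4, takes a point from camera to tool coordinates, whose origin is the TCP and whose axes are the tool frame's). Camera axes: x right, y down, z forward; pixel columns grow to the right and rows downward; lengths in m; the calibration is good to about 2 mm. A picture is of the moment at which its call begins: read the wrist's pose just before it. camera_params takes no time and is no camera call.
A pose or a line that the arm cannot do raises Unreachable and nothing moves.
- finish_job(): hands the job in, once; it reports no verdict.
The state is a dict: "time_s": time; "joint_pos": joint angles; "qd": joint speeds; "joint_efforts": joint torques, N m; "position": TCP position; "tcp_rot": TCP orientation; "wrist_force": force on the tool from outside, world axes, zero at the start; "ft_torque": the same for the moment, N m; "finger_gap": finger opening in m.
Only numpy, scipy, OpenCV 4.12 (cv2) and the standard library are available. Lean on these libraries where they do the work, as an engineer would, in place of code of your own. Each camera call takes 0.05 s, during which the arm holds its last target.

## Working session

There is one attempt and no reset: what is moved stays moved. The work goes in short steps, each a Python script; the robot and the scene stay as the last script left them, time stands still between calls to the robot, and variables do not carry over. Pictures are saved under pics/ and viewed, and the job is handed in when it is done.

```bash
mkdir -p pics; ls
python3 - <<'E'
from rig import *
import cv2,numpy as np
s=sense();print(s)
for n in("scene","top","wrist"):
    p,d=camera(n);np.savez(f"pics/{n}0.npz",p=p,d=d)
    cv2.imwrite(f"pics/{n}0.png",p[:,:,::-1]);print(n,camera_params(n))
E
```

```text
pics
{'time_s': 0.0, 'joint_pos': array([ 1.18711501,  0.46947853, -0.04858372,  1.53371219,  0.02409334,
        1.14101744, -0.08229945]), 'qd': array([-0.00084211, -0.00048269, -0.00038849, -0.00014499,  0.00223824,
       -0.00031626, -0.00124983]), 'joint_efforts': array([-2.39966712e-04, -5.10308254e+01, -4.65849380e-02, -2.37714690e+01,
        1.06992951e-02,  7.52703025e-03,  1.13290463e-05]), 'position': array([ 0.23430035, -0.63244511,  0.25522861]), 'tcp_rot': array([[-7.75173805e-04,  9.37715575e-01,  3.47403078e-01],
       [ 1.87630276e-03,  3.47403935e-01, -9.37713701e-01],
       [-9.99997939e-01, -7.50577412e-05, -2.02873676e-03]]), 'wrist_force': array([ 0.10502596,  1.04197144, -0.59308236]), 'ft_torque': array([ 0.01112969,  0.03719808, -0.04230679]), 'finger_gap': 0.08529443005500471}
scene {'K': array([[384.63955794,   0.        , 289.33835857],
       [  0.        , 384.63955794, 207.69508423],
       [  0.        ,   0.        ,   1.        ]]), 'dist': array([-0.07323041,  0.        ,  0.        ,  0.        ,  0.        ]), 'position': array([0.86030557, 0.
[... 552 characters left out ...]
    [-0.99926413, -0.02856894, -0.0255933 ],
       [ 0.02940546, -0.14217079, -0.98940527]])}
wrist {'K': array([[350.2146891 ,   0.        , 280.57967551],
       [  0.        , 350.2146891 , 210.36405078],
       [  0.        ,   0.        ,   1.        ]]), 'dist': array([0.01967638, 0.        , 0.        , 0.        , 0.        ]), 'tool_from_camera': array([[ 6.54251476e-06, -2.99914254e-01,  9.53966163e-01,
        -1.17831877e-01],
       [-3.44676470e-04, -9.53966107e-01, -2.99914234e-01,
         7.76800282e-02],
       [ 9.99999941e-01, -3.26847496e-04, -1.09614724e-04,
        -7.54829662e-05],
       [ 0.00000000e+00,  0.00000000e+00,  0.00000000e+00,
         1.00000000e+00]])}
```

View pics/scene0.png

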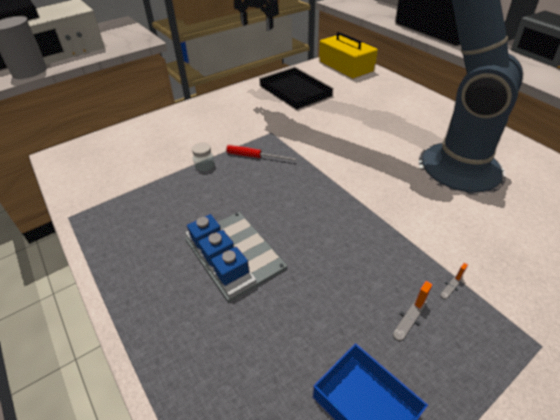

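View pics/top0.png

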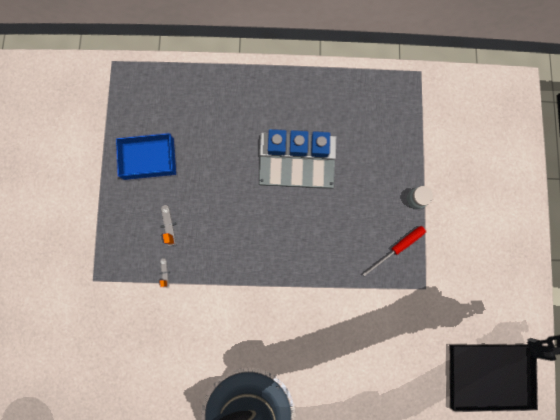

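View pics/wrist0.png

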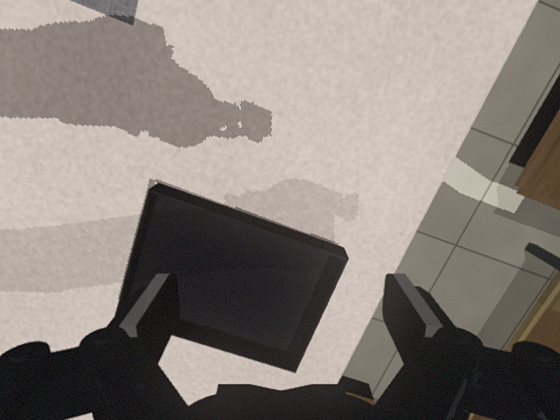

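The scene view shows two orange-gripped gauges: the larger at (415,310), the smaller at (456,280). In the top view they are at (168,225) and (164,272). The feeder is at (298,160) in the top view with its apron toward the robot, the bin at (146,157), the jar at (420,197) and the driver at (400,245). The gauge needed is the larger one, and I'll check that with an enlarged crop.

```bash
cat > h.py <<'E'
import cv2,numpy as np
def ray(par,px,R=None,t=None):
    R=par["rotation"] if R is None else R; t=par["position"] if t is None else t
    u=cv2.undistortPoints(np.array(px,float).reshape(-1,1,2),par["K"],par["dist"]).reshape(-1,2)
    return t,(R@np.c_[u,np.ones(len(u))].T).T
def onplane(par,px,z,R=None,t=None):
    o,d=ray(par,px,R,t); return o+d*((z-o[2])/d[:,2])[:,None]
def wristpose(s,par):
    T=par["tool_from_camera"]; return s["tcp_rot"]@T[:3,:3], s["tcp_rot"]@T[:3,3]+s["position"]
E
python3 - <<'E'
import cv2,numpy as np
p=np.load("pics/top0.npz")["p"][:,:,::-1]
a=cv2.resize(p[190:300,120:220],None,fx=5,fy=5,interpolation=cv2.INTER_CUBIC)
cv2.imwrite("pics/cropg.png",a)
cv2.imwrite("pics/cropf.png",cv2.resize(p[120:200,250:350],None,fx=7,fy=7,interpolation=cv2.INTER_CUBIC))
E
```

```text
(no output)
```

View pics/cropg.png

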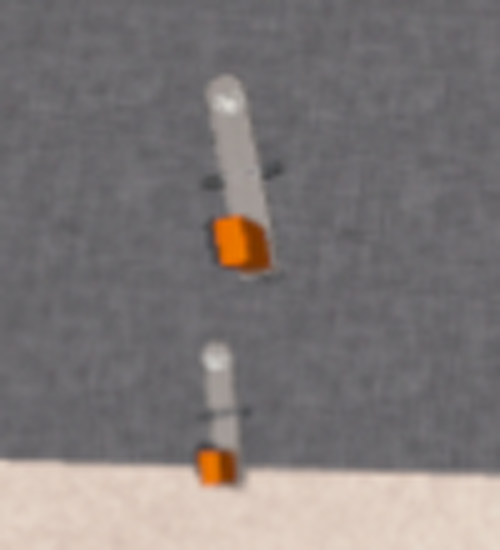

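View pics/cropf.png

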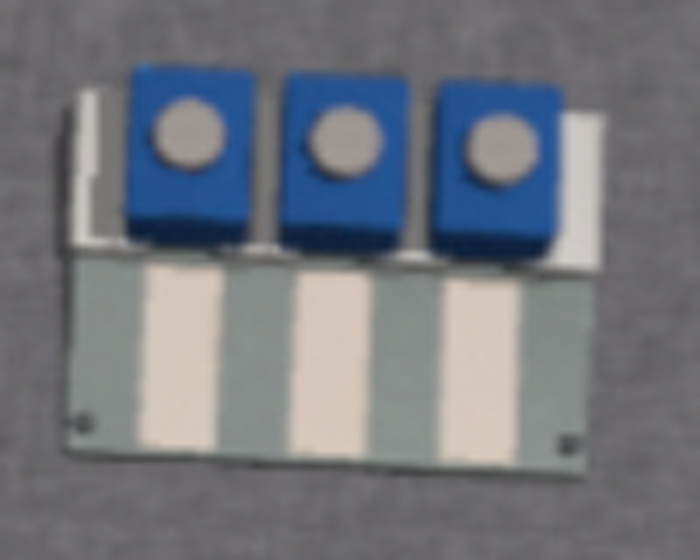

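```bash
python3 - <<'E'
from rig import *
from h import *
par=camera_params("top")
f=lambda c:np.array(c)/7+[250,120]-0.43
g=lambda c:np.array(c)/5+[120,190]-0.4
A=onplane(par,[f((67,452)),f((587,475))],.012);print("front corners",A,np.linalg.norm(A[1]-A[0]))
d=A[1]-A[0];yaw=np.arctan2(d[1],d[0])+np.pi/2;print("yaw",yaw)
S=onplane(par,[f((139,440)),f((217,444)),f((289,450)),f((367,456)),f((438,456)),f((518,460))],.012);print("strip",S)
m=A.mean(0);ex=np.array([np.cos(yaw),np.sin(yaw),0]);print("origin",m+.075*ex)
W=onplane(par,[f((72,245)),f((600,270))],.026);print("wall top front",W,(W-m)@ex)
T=onplane(par,[f((190,133)),f((346,142)),f((502,149))],.078);print("screws",T,(T-m)@ex)
for nm,q in dict(big=[(226,74),(238,222)],):
    pass
E
python3 - <<'E'
import sys;sys.path.insert(0,'.')
from rig import *
from h import *
par=camera_params("top")
p=np.load("pics/top0.npz")["p"]
hsv=cv2.cvtColor(p,cv2.COLOR_RGB2HSV)
m=cv2.inRange(hsv,(5,150,100),(20,255,255))
n,l,st,c=cv2.connectedComponentsWithStats(m)
for i in range(1,n):
    if st[i,4]>5: print(st[i],c[i])
g=lambda c:np.array(c)/5+[120,190]-0.4
print("nose",onplane(par,[g((224,76))],.006),"blade edges", onplane(par,[g((208,108)),g((245,102)),g((228,208)),g((264,200))],.006))
print("grip top face",onplane(par,[g((211,219)),g((243,216)),g((250,265)),g((222,268)),g((238,240))],.062))
print("small nose",onplane(par,[g((216,343))],.005), onplane(par,[g((216,467))],.04))
for nm,q in dict(bin=(146,157),jar=(421,196)).items(): print(nm,onplane(par,[q],.03))
E
```

```text
front corners [[ 0.58018428 -0.00954235  0.012     ]
 [ 0.57737431 -0.20367558  0.012     ]] 0.19415356764380887
yaw -0.014473460327463439
strip [[ 0.58553473 -0.03615992  0.012     ]
 [ 0.58489788 -0.06522996  0.012     ]
 [ 0.58343924 -0.092108    0.012     ]
 [ 0.58205292 -0.12124898  0.012     ]
 [ 0.58286827 -0.1477734   0.012     ]
 [ 0.58227372 -0.17773989  0.012     ]]
origin [ 0.65377144 -0.10769443  0.012     ]
wall top front [[ 0.65572415 -0.00925007  0.026     ]
 [ 0.65259262 -0.20604618  0.026     ]] [0.07552772 0.07524474]
screws [[ 0.68453773 -0.05179088  0.078     ]
 [ 0.68307815 -0.10758857  0.078     ]
 [ 0.68242059 -0.16352409  0.078     ]] [0.10495397 0.10430211 0.10445417]
[163 233  11  11  96] [167.73958333 238.26041667]
[160 280   7   7  43] [162.81395349 282.86046512]
nose [[0.51961783 0.23480188 0.006     ]] blade edges [[0.50262986 0.24207732 0.006     ]
 [0.50632184 0.22303225 0.006     ]
 [0.45101308 0.22851049 0.006     ]
 [0.45569053 0.21015728 0.006     ]]
grip top face [[0.44062415 0.22326052 0.062     ]
 [0.44256213 0.20760802 0.062     ]
 [0.41866261 0.20276856 0.062     ]
 [0.4167892  0.21641363 0.062     ]
 [0.43071758 0.20937049 0.062     ]]
small nose [[0.38168144 0.23083188 0.005     ]] [[0.31987721 0.21898456 0.04      ]]
bin [[0.6396533  0.28486146 0.03      ]]
jar [[ 0.5584823  -0.43044254  0.03      ]]Traceback (most recent call last):
  File "<stdin>", line 12, in <module>
ValueError: too many values to unpack (expected 2)
```

The measurements agree with the given sizes:
- **Feeder:** front edge 194 mm (given 196), gate 75 mm from the front edge, screws 56 mm apart. Origin about (0.6535, -0.1075), yaw about -0.014.
- **Gauges:** nose to grip is 92 mm on the gauge at (168,225) and about 62 mm on the one at (164,272). So the larger is the one at (168,225), and the crop confirms it.

Next I hover over it with the wrist camera.

```bash
cat >> h.py <<'E'
def Rt(yaw):
    c,s=np.cos(yaw),np.sin(yaw)
    return np.array([[0,c,s],[0,s,-c],[-1,0,0]],float)
FO=np.array([.6535,-.1075]);FY=-.0137
def F(x,y):
    c,s=np.cos(FY),np.sin(FY); return FO+np.array([c*x-s*y,s*x+c*y])
E
python3 - <<'E'
from rig import *
from h import *
movep([.430,.2125,.20],Rt(.248))
s=sense();print(s["time_s"],s["position"],s["joint_pos"],s["wrist_force"])
p,d=camera("wrist");cv2.imwrite("pics/w1.png",p[:,:,::-1])
np.savez("pics/w1.npz",p=p,d=d,pos=s["position"],R=s["tcp_rot"])
for y in(-.056,0,.056):
  for x in(-.1,-.042): print(inverse_kinematics([*F(x,y),.07],Rt(FY)))
E
```

```text
3.2 [0.43047917 0.21190415 0.1999167 ] [ 0.29540881  0.38817029 -1.02838034  2.00568816  0.40468173  0.96790533
 -2.26067961] [ 0.1010482  -0.06971497  0.13863912]
[ 0.75216486  0.65801189 -0.73757889  1.89829059  0.59812376  0.81885474
 -1.89126427]
[ 0.69278451  0.72540218 -0.72198164  1.76217246  0.60073611  0.88777592
 -1.88248212]
[ 0.66396372  0.64323495 -0.74156883  1.92755467  0.59753393  0.80392432
 -1.99417992]
[ 0.61381366  0.71255973 -0.72728307  1.79014175  0.60223449  0.87459786
 -1.97860587]
[ 0.57070589  0.63574099 -0.74632486  1.94392922  0.59914604  0.79643287
 -2.09899451]
[ 0.53016443  0.706241   -0.73286011  1.80572495  0.60517244  0.86819115
 -2.0751476 ]
```

View pics/w1.png

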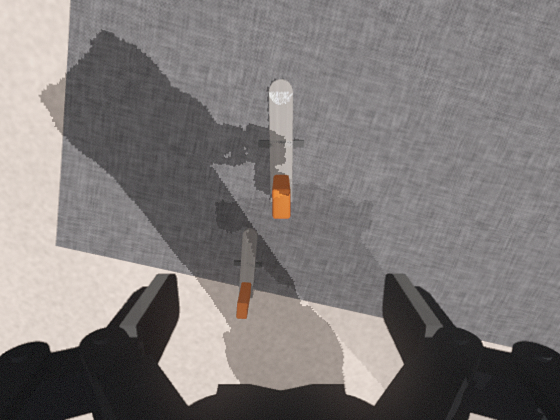

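The wrist view shows the larger gauge pointing up the picture: nose (281,80), shoulder (281,143), grip (281,200). The smaller gauge is at (245,275).

Run:
```python
from rig import *
from h import *
z=np.load("pics/w1.npz");par=camera_params("wrist")
R,t=wristpose(dict(tcp_rot=z["R"],position=z["pos"]),par)
P=lambda q,h:onplane(par,q,h,R,t)
n=P([(281,79)],.006);e=P([(269.5,110),(293,110),(270,135),(293,135)],.006)
hsv=cv2.cvtColor(z["p"],cv2.COLOR_RGB2HSV)
m=cv2.inRange(hsv,(5,150,90),(22,255,255));k=cv2.connectedComponentsWithStats(m)
print([ (list(k[2][i]),k[3][i]) for i in range(1,k[0]) if k[2][i,4]>50])
print("nose",n,"edges",e)
g=P([(272.5,193),(290,193),(272.5,218),(290.5,218)],.062);print("grip top",g,g.mean(0)); print(np.linalg.norm(g[1]-g[0]),np.linalg.norm(g[2]-g[0]))
v=n[0]-g.mean(0);print(np.linalg.norm(v[:2]),np.arctan2(v[1],v[0]))
```

```text
[([np.int32(272), np.int32(175), np.int32(18), np.int32(43), np.int32(709)], array([280.84344147, 196.5528914 ])), ([np.int32(237), np.int32(283), np.int32(14), np.int32(36), np.int32(359)], array([243.28133705, 300.37325905]))]
nose [[0.52197942 0.23472142 0.006     ]] edges [[0.49559785 0.23821511 0.006     ]
 [0.50049399 0.21873537 0.006     ]
 [0.4753497  0.23288661 0.006     ]
 [0.48024517 0.21340825 0.006     ]]
grip top [[0.43959227 0.22066394 0.062     ]
 [0.44280705 0.20787185 0.062     ]
 [0.42026999 0.215949   0.062     ]
 [0.42365133 0.2024935  0.062     ]] [0.43158016 0.21174457 0.062     ]
0.013189859063048495 0.019889223772157308
0.09327358628649968 0.2489002350767533
```

Run:
```python
from rig import *
from h import *
R=Rt(.249)
move_l([.4315,.212,.046],R,feed=.12)
print(sense()["wrist_force"])
command_gripper(0.0,70)
s=sense();print(s["time_s"],s["position"],s["finger_gap"],s["wrist_force"])
move_l([.4315,.212,.15],feed=.12)
s=sense();print(s["time_s"],s["position"],s["finger_gap"],s["wrist_force"])
p,d=camera("wrist");cv2.imwrite("pics/w2.png",p[:,:,::-1])
np.savez("pics/w2.npz",p=p,d=d,pos=s["position"],R=s["tcp_rot"])
p,d=camera("scene");cv2.imwrite("pics/s2.png",p[:,:,::-1])
```

```text
[0.99825306 0.1126093  0.60130197]
5.3333 [0.43158575 0.21209784 0.04619423] 0.013635998905087592 [-0.27853867 -0.61516679  2.90090121]
6.35 [0.43107055 0.21153064 0.1493314 ] 0.013491065506311522 [-0.35937153 -0.45453177 -0.74298176]
```

View pics/w2.png

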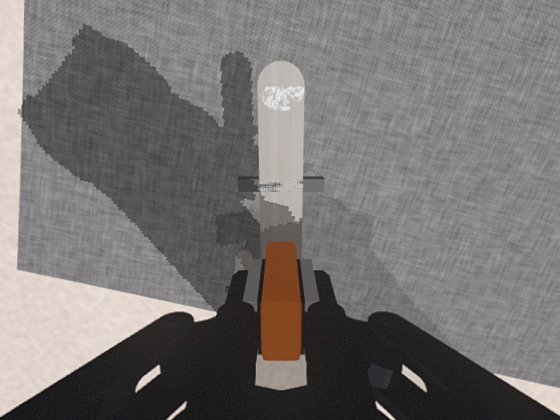

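View pics/s2.png

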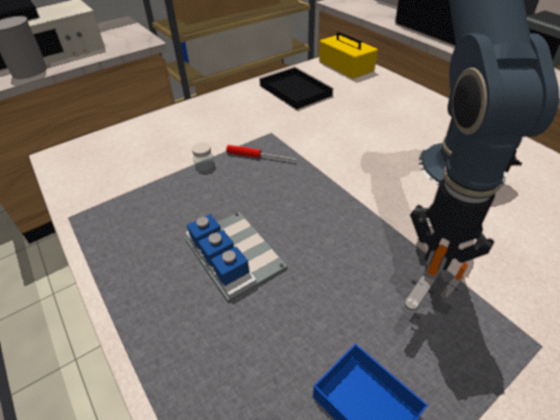

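The gauge is held centred: nose (281,60), shoulder (281,184), blade parallel to the tool's y axis. Gap is 13.5 mm, against the 14 mm grip. Now to the middle lane's apron, lowering until contact.

Run:
```python
from rig import *
from h import *
z=np.load("pics/w2.npz");par=camera_params("wrist");T=par["tool_from_camera"]
o,d=ray(par,[(281,60.5),(258,120),(304,120),(258.5,170),(303,170)],T[:3,:3],T[:3,3])
print(o+d*((.040-o[0])/d[:,0])[:,None])
R=Rt(FY)
movep([*F(-.112,0),.15],R)
move_l([*F(-.112,0),.072],R,feed=.1)
sleep(.2);b=sense()["wrist_force"];print(b)
r=move_l([*F(-.112,0),.052],R,feed=.02,until_force=2.5)
s=sense();print(r,s["time_s"],s["position"],s["wrist_force"]-b,s["finger_gap"])
p,d=camera("wrist");cv2.imwrite("pics/w3.png",p[:,:,::-1])
np.savez("pics/w3.npz",p=p,d=d,pos=s["position"],R=s["tcp_rot"],b=b)
p,d=camera("top");cv2.imwrite("pics/t3.png",cv2.resize(p[100:220,230:370,::-1],None,fx=5,fy=5,interpolation=cv2.INTER_CUBIC))
```

```text
[[ 4.00000000e-02  9.32546851e-02 -4.07040810e-06]
 [ 4.00000000e-02  6.93877583e-02 -1.00409129e-02]
 [ 4.00000000e-02  6.93805911e-02  1.00342235e-02]
 [ 4.00000000e-02  4.73322853e-02 -1.02572928e-02]
 [ 4.00000000e-02  4.73251849e-02  1.00238296e-02]]
[-0.22791832  0.43825157 -1.0622483 ]
True 9.5583 [ 0.54134999 -0.10598118  0.05814254] [ 0.04689565 -1.05732975  6.26726681] 0.013705450705131529
```

View pics/w3.png

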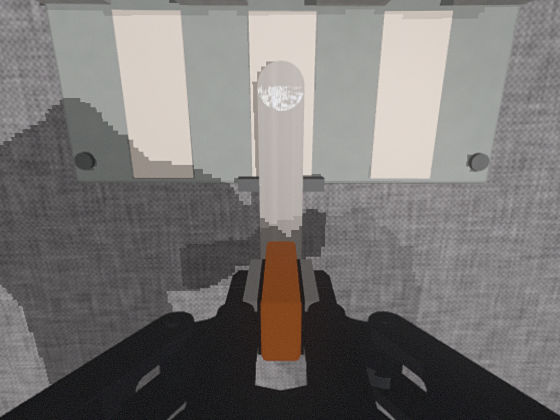

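View pics/t3.png

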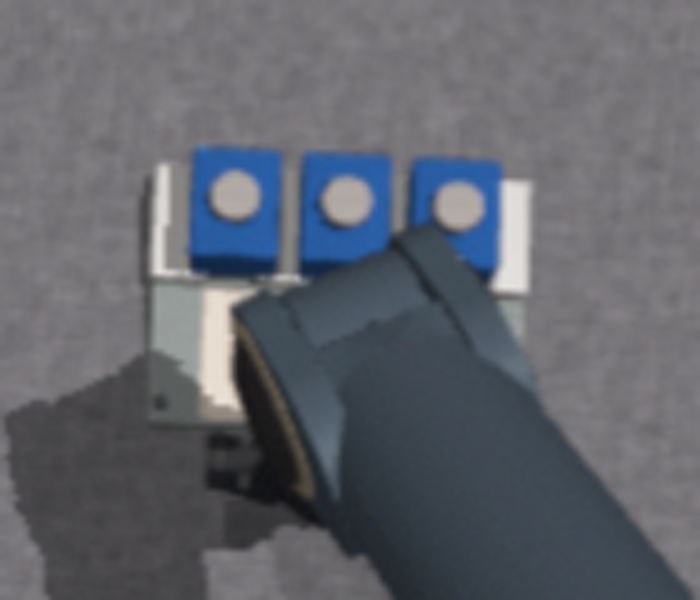

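The nose (281,61) is over the pale middle strip, columns about 249–316. The strip looks centred slightly right of the blade, so I measure its centre and yaw at floor height.

Run:
```python
from rig import *
from h import *
z=np.load("pics/w3.npz");par=camera_params("wrist");T=par["tool_from_camera"]
R,t=wristpose(dict(tcp_rot=z["R"],position=z["pos"]),par)
hsv=cv2.cvtColor(z["p"],cv2.COLOR_RGB2HSV)
for r in(20,35,50): 
    row=hsv[r];print(r,[list(row[c]) for c in (215,280)]); 
    g=z["p"][r].astype(int);w=(g[:,0]-g[:,2]>10)&(g[:,0]>150);c=np.flatnonzero(np.diff(w.astype(int)));print(c)
    if len(c)==6:
        q=onplane(par,[(x+.5,r) for x in c],.012,R,t);cs,sn=np.cos(FY),np.sin(FY)
        dl=q[:,:2]-FO;print(np.round(np.c_[dl@[cs,sn],dl@[-sn,cs]]*1e3,1).tolist())
q=onplane(par,[(100,182.),(460,182.),(100,10),(460,10)],.012,R,t)
dl=q[:,:2]-FO;print((np.c_[dl@[np.cos(FY),np.sin(FY)],dl@[-np.sin(FY),np.cos(FY)]]*1e3).round(1))
```

```text
20 [[np.uint8(90), np.uint8(3), np.uint8(158)], [np.uint8(15), np.uint8(19), np.uint8(219)]]
[112 181 248 316 382 451]
[[-3.2, 70.2], [-3.0, 41.6], [-2.9, 13.8], [-3.0, -14.6], [-3.1, -42.1], [-3.3, -70.6]]
35 [[np.uint8(48), np.uint8(8), np.uint8(160)], [np.uint8(16), np.uint8(20), np.uint8(219)]]
[114 182 248 315 381 449]
[[-8.8, 70.2], [-8.6, 41.7], [-8.6, 13.9], [-8.6, -14.3], [-8.7, -42.2], [-8.9, -70.6]]
50 [[np.uint8(60), np.uint8(5), np.uint8(160)], [np.uint8(13), np.uint8(18), np.uint8(221)]]
[116 183 248 314 380 447]
[[-14.5, 70.2], [-14.4, 41.8], [-14.3, 14.1], [-14.3, -14.1], [-14.4, -42.3], [-14.6, -70.7]]
[[-72.   86.4]
 [-72.  -85. ]
 [  0.4  74.7]
 [  0.3 -73.5]]
```

Strip centres come out at 55.9, -0.2 and -56.4 mm and the yaw agrees, so the frame is confirmed. Probing the middle lane, with forces logged.

```bash
cat >> h.py <<'E'
def probe(y,b,xs,z=.0580,feed=.04,lim=18):
    from rig import sense,move_l
    cs,sn=np.cos(FY),np.sin(FY)
    for x in xs:
        r=move_l([*F(x-.0925,y),z],Rt(FY),feed=feed,until_force=lim)
        s=sense();f=s["wrist_force"]-b;dl=s["position"][:2]-FO
        print(f"t{s['time_s']:.2f} cmd {x*1e3:.0f} nose {(dl@[cs,sn]+.0925)*1e3:.1f} y {(dl@[-sn,cs])*1e3:.1f} z {s['position'][2]*1e3:.1f} f {f.round(2)} gap {s['finger_gap']*1e3:.1f} {r}")
        if r: return True
    return False
E
python3 - <<'E'
from rig import *
from h import *
b=np.load("pics/w3.npz")["b"]
probe(0,b,[-.015,0,.01,.016,.022,.026,.03,.034,.038])
E
```

```text
t9.95 cmd -15 nose -14.3 y 0.1 z 58.1 f [ 1.38 -1.07  1.29] gap 13.4 False
t10.47 cmd 0 nose 0.1 y 0.0 z 58.2 f [0.03 0.29 5.21] gap 13.3 False
t10.88 cmd 10 nose 10.3 y 0.0 z 58.2 f [-0.34  0.14  6.74] gap 13.1 False
t11.18 cmd 16 nose 16.0 y 0.1 z 58.2 f [-0.86 -1.38  6.6 ] gap 13.1 False
t11.47 cmd 22 nose 22.0 y 0.2 z 58.2 f [-1.26  0.69  7.1 ] gap 13.4 False
t11.72 cmd 26 nose 25.4 y 0.2 z 58.2 f [-2.79 -0.67  9.12] gap 13.4 False
t11.97 cmd 30 nose 29.4 y 0.2 z 58.2 f [-3.48  0.02  8.69] gap 13.2 False
t12.22 cmd 34 nose 33.4 y 0.2 z 58.2 f [-2.82 -0.84  8.11] gap 13.1 False
t12.47 cmd 38 nose 37.5 y 0.2 z 58.2 f [-2.47 -0.42  8.13] gap 13.2 False
```

The small drag rise is ambiguous because I'm preloading the floor by about 7 N. I'll take off the preload here, by lifting in half-millimetre steps, and read the shoe's push directly.

Run:
```python
from rig import *
from h import *
b=np.load("pics/w3.npz")["b"]
for z in(.0583,.0586,.059,.0595):
    move_l([*F(.038-.0925,0),z],Rt(FY),feed=.02)
    sleep(.1);L=[]
    for i in range(5): L.append(sense()["wrist_force"]-b);sleep(.03)
    s=sense();print(z,s["time_s"],s["position"][2],np.mean(L,0).round(2),np.std(L,0).round(2),s["ft_torque"].round(3))
```

```text
0.0583 12.9917 0.058232236981481646 [-2.83 -0.08  6.33] [0.25 0.49 0.42] [0.127 0.543 0.008]
0.0586 13.5083 0.058270418954394075 [-1.04  0.32  1.61] [0.42 0.5  0.29] [ 0.175  0.136 -0.007]
0.059 14.025 0.05895505872056357 [ 0.06 -0.71 -0.27] [0.49 0.68 0.45] [-0.043  0.012 -0.039]
0.0595 14.5417 0.059506076563592414 [ 0.64 -0.81 -0.71] [0.46 0.72 0.45] [-0.069  0.087  0.022]
```

Lifted 1.3 mm clear of the floor, the shoe pushes down with only about 0.7 N, so the middle lane is slack. Next is the left lane, at low preload.

Run:
```python
from rig import *
from h import *
R=Rt(FY)
move_l([*F(-.010-.0925,0),.0595],R,feed=.12)
move_l([*F(-.010-.0925,0),.063],R,feed=.05)
move_l([*F(-.010-.0925,.056),.063],R,feed=.1)
sleep(.2);b=np.mean([(sleep(.03),sense()["wrist_force"])[1] for i in range(4)],0);print(b)
probe(.056,b,[-.008],z=.0586)
probe(.056,b,[0.01,.018,.024,.028,.032,.038],z=.0586)
for z in(.0586,.0595):
    move_l([*F(.038-.0925,.056),z],R,feed=.02)
    sleep(.1);L=[]
    for i in range(5): L.append(sense()["wrist_force"]-b);sleep(.03)
    s=sense();print(z,s["time_s"],s["position"][2],np.mean(L,0).round(2),s["ft_torque"].round(3))
```

```text
[ 0.22294627 -0.31223445 -1.34381522]
t16.65 cmd -8 nose -8.0 y 55.9 z 58.4 f [-0.03  1.29 -0.26] gap 13.1 False
t17.25 cmd 10 nose 10.0 y 56.1 z 58.5 f [-0.98  0.74  0.68] gap 13.1 False
t17.60 cmd 18 nose 18.3 y 56.0 z 58.6 f [-0.02  0.14  0.32] gap 12.8 False
t17.90 cmd 24 nose 24.2 y 55.9 z 58.4 f [ 0.58  0.14 -0.7 ] gap 13.4 False
t18.15 cmd 28 nose 25.3 y 56.0 z 58.6 f [-7.93 -0.03  7.51] gap 13.2 False
t18.40 cmd 32 nose 27.8 y 56.1 z 58.6 f [-12.46   0.1   12.7 ] gap 13.3 False
t18.70 cmd 38 nose 34.6 y 56.3 z 58.6 f [-10.1    1.04   9.56] gap 13.5 False
0.0586 19.2167 0.0586207498284218 [-10.49   0.37   8.97] [ 0.042  1.851 -0.025]
0.0595 19.7333 0.05888585164528909 [-7.45  0.69  4.21] [ 0.081  1.484 -0.009]
```

The left lane drags clearly, 8–12 N against about 1 N before the shoe and 3 N with preload in the middle lane. Pushing home there until the shoulder stops it.

Run:
```python
from rig import *
from h import *
b=np.array([.22,-.31,-1.34])
probe(.056,b,[.042,.046],z=.0586,lim=25)
probe(.056,b,[.050,.054,.057,.060],z=.0586,lim=14)
s=sense();p,d=camera("wrist");cv2.imwrite("pics/w4.png",p[:,:,::-1])
p,d=camera("scene");cv2.imwrite("pics/s4.png",cv2.resize(p[180:320,150:310,::-1],None,fx=4,fy=4))
```

```text
t19.98 cmd 42 nose 38.4 y 56.3 z 58.6 f [-11.89   0.08  10.04] gap 13.4 False
t20.23 cmd 46 nose 42.9 y 56.3 z 58.6 f [-9.79  0.92  7.48] gap 13.2 False
t20.48 cmd 50 nose 47.0 y 56.3 z 58.6 f [-10.05   0.64   7.86] gap 13.7 False
t20.73 cmd 54 nose 51.0 y 56.4 z 58.6 f [-9.76  0.45  7.6 ] gap 13.0 False
t20.98 cmd 57 nose 52.1 y 56.4 z 58.6 f [-14.79   0.27  12.53] gap 13.2 False
t21.23 cmd 60 nose 52.3 y 56.6 z 58.4 f [-22.06   0.22  17.69] gap 13.4 False
```

View pics/w4.png

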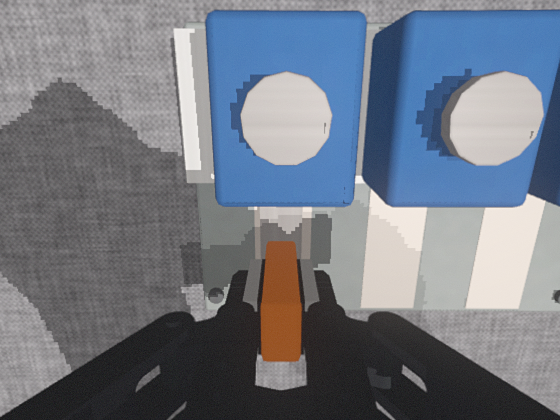

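View pics/s4.png

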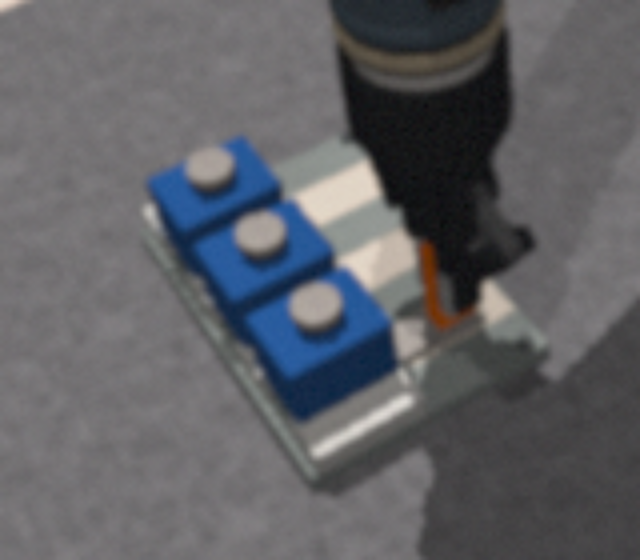

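The pale blade goes under the left head at (285,210), and the motion stops hard at about 52 mm while the force climbs to 22 N, so the shoulder is against the gate. I'll relax the push, release, lift away and look.

Run:
```python
from rig import *
from h import *
R=Rt(FY);b=np.array([.22,-.31,-1.34])
move_l([*F(.0545-.0925,.0562),.0586],R,feed=.03);s=sense();print(s["position"],s["wrist_force"]-b)
command_gripper(.05)
s=sense();print(s["wrist_force"]-b,s["finger_gap"])
move_l([*F(.0535-.0925,.0562),.16],R,feed=.1)
move_l([*F(-.16,.0562),.20],R,feed=.2)
s=sense();p,d=camera("wrist");cv2.imwrite("pics/w5.png",p[:,:,::-1]);np.savez("pics/w5.npz",p=p,pos=s["position"],R=s["tcp_rot"])
p,d=camera("scene");cv2.imwrite("pics/s5.png",cv2.resize(p[180:320,150:310,::-1],None,fx=4,fy=4));cv2.imwrite("pics/s5f.png",p[:,:,::-1])
print(sense()["time_s"])
```

```text
[ 0.61376643 -0.05045041  0.05821099] [-8.1717166   1.11470173  5.33239409]
[-0.00514226  0.27536776  1.9532114 ] 0.05009106764865268
24.1583
```

View pics/w5.png

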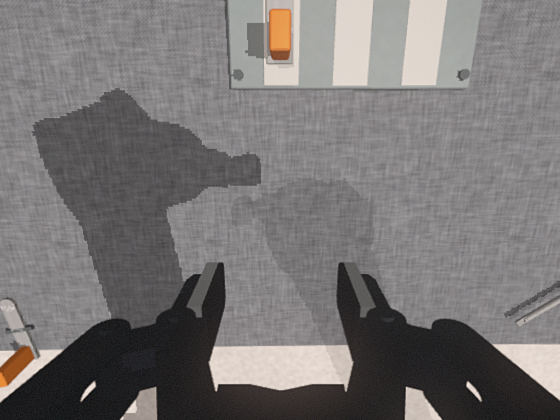

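View pics/s5.png

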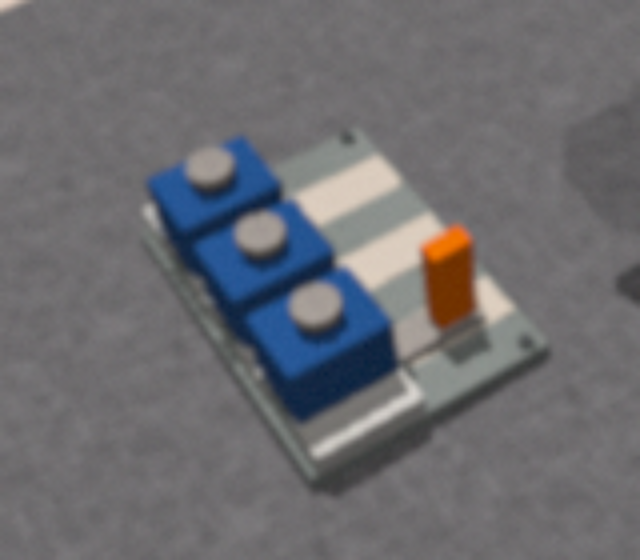

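The gauge stands upright and free in the left lane, with its grip at (449,280) in the scene crop and (280,35) in the wrist view. The other things look untouched. One numeric check of its depth and tilt.

Run:
```python
from rig import *
from h import *
movep([*F(-.17,.02),.27],Rt(FY)); sleep(.2)
s=sense();p,d=camera("wrist");cv2.imwrite("pics/w6.png",p[:,:,::-1]);np.savez("pics/w6.npz",p=p,pos=s["position"],R=s["tcp_rot"])
p,d=camera("top");cv2.imwrite("pics/t6.png",p[:,:,::-1])
cv2.imwrite("pics/t6c.png",cv2.resize(p[120:200,250:350,::-1],None,fx=7,fy=7,interpolation=cv2.INTER_CUBIC))
print(s["time_s"])
```

```text
24.775
```

View pics/w6.png

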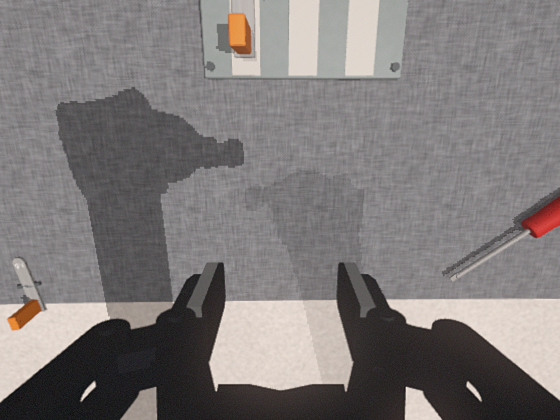

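View pics/t6.png

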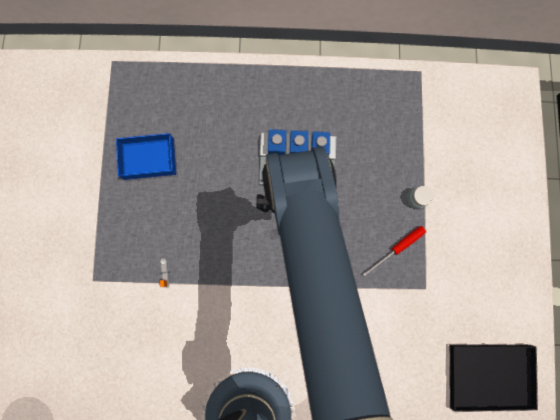

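Run:
```python
from rig import *
from h import *
import numpy as np
z=np.load("pics/w6.npz")
cv2.imwrite("pics/w6c.png",cv2.resize(z["p"][0:120,190:390,::-1],None,fx=4,fy=4,interpolation=cv2.INTER_CUBIC))
```

```text
(no output)
```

View pics/w6c.png

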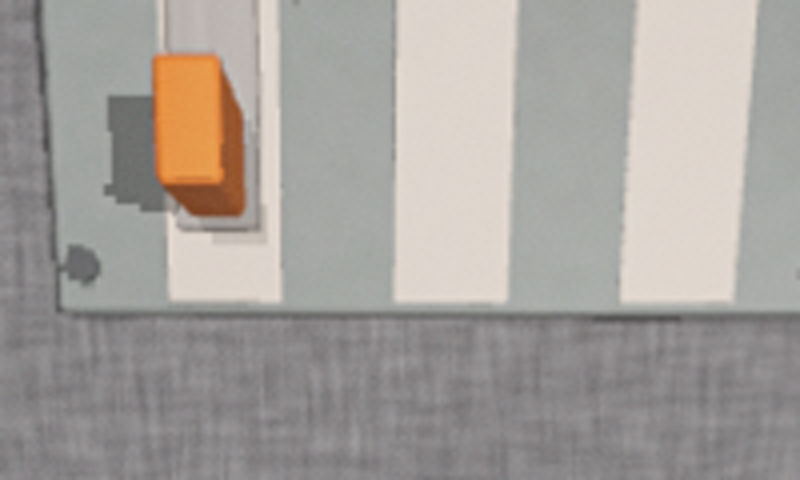

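Run:
```python
from rig import *
from h import *
z=np.load("pics/w6.npz");par=camera_params("wrist")
R,t=wristpose(dict(tcp_rot=z["R"],position=z["pos"]),par)
def fx(q,h):
    w=onplane(par,[np.array(a)/4+[190,0]-.375 for a in q],h,R,t)[:,:2]-FO
    return (np.c_[w@[np.cos(FY),np.sin(FY)],w@[-np.sin(FY),np.cos(FY)]]*1e3).round(1).tolist()
print("tail",fx([(220,229)],.018),"front edge",fx([(220,309)],.012),"grip top",fx([(154,55),(219,55),(224,183),(159,183)],.074),"grip base rear",fx([(180,214),(244,214)],.018))
```

```text
tail [[-53.9, 56.3]] front edge [[-71.5, 57.4]] grip top [[-28.4, 62.9], [-28.3, 50.1], [-51.2, 49.8], [-51.3, 63.0]] grip base rear [[-50.6, 65.8], [-50.5, 50.4]]
```

```bash
python3 -c "
from rig import *
print(sense()['time_s']);finish_job()"
```

```text
24.875
the job is handed in; nothing more can be done
```

I left the larger gauge pushed home in the left lane (feeder y = +56 mm), standing free of the gripper. I handed the job in at 24.9 s; no verdict was reported.

**Finding the lane:**
- **Middle lane:** it was slack. The shoe pushed down with only about 0.7 N when I lifted the blade slightly. My first drag reading there (about 3.5 N) was ambiguous because I was pressing on the floor.
- **Left lane:** it dragged steadily at 8–12 N from the point where the nose reached the shoe.
- **Right lane:** I did not probe it, since only one lane presses and the left one clearly did.

**Last checks:**
- **Pushed home:** the gauge stopped at a nose depth of about 52 mm as the force rose to 22 N. After release, the camera put the nose 49–52 mm inside. The two figures differ because the wrist view places the feeder's front edge about 3.5 mm off; both are inside the 44–56 mm limits.
- **Upright and centred:** the tilt is about 0.01 rad, and the gauge sits within 1 mm of the lane's centre line.
- **Bin, screwdriver and jar:** all three look unmoved in the last top view.
- **Not measured:** I did not measure the shoe's downward force in the left lane. Lifting there still read an upward push, so the choice rests on the drag.

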